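# Lock the spice carousel

## Task

With the fingertips, turn the spice carousel's tray until the slot in its rim lines up with the steel locking bar on the base, then push the bar by its upright tab through the slot, all the way in, so that the tray is locked. Only push: do not pinch or lift anything, leave the carousel standing about where it is, and do not disturb the jars, the mortar or the whisk.

Things in the scene. Friction and masses are not known exactly. Their poses are not given: they have to be found in the camera images.
- carousel: White plastic spice carousel, loose on the counter, about 1.5 kg in all (slides if pushed with over roughly 10 N). Origin: centre of its underside, on the tray's pivot; z up; its +x axis points from the pivot to the locking bar, which rides on a 44 mm wide guide arm that ends 155 mm from the pivot, top 44 mm high. Base disc 164 mm across.
- tray (a joint): Angle of the round tray on its upright pivot, rad: 0 (or 2 pi) when its slot faces the bar; grows counterclockwise seen from above. Turns endlessly both ways and stays where left (friction 0.05 N m). Starts at least 0.6 rad from alignment, either way.
- hub (a point): Middle of the tray, on the pivot, at the top of its 32 mm wide hub, 70 mm above the counter; its x axis points to the slot. Tray: 190 mm across, floor 27 mm above the counter, rim 5 mm thick, top at 50 mm. Four radial dividers, 4 mm thick, top at 63 mm, 15 to 91 mm from the pivot, at 45, 135, 225 and 315 degrees from the slot; a fingertip set down between them can push one either way.
- slot (a point): Centre of the one slot in the tray's rim: an 18 mm wide gap, open at the top and down to the tray floor, between two upright jambs that stand 7 mm above the rim (top 57 mm). The point is 92.5 mm from the pivot, 38 mm above the counter, and turns with the tray.
- gate (a point): Fixed point of the carousel where the bar's line crosses the rim, 92.5 mm from the pivot towards the bar, 38 mm above the counter: the slot is lined up when its centre is here.
- bar (a joint): Travel of the steel locking bar towards the pivot, m: 0 drawn back (start), 0.032 fully home on its stop. 12 mm wide, round nose; nose 100 mm from the pivot at the start (5 mm outside the rim), 68 mm when home. Stays where left (friction 1.5 N). The rim stops it unless the slot is within about 4 mm of its line.
- tab (a point): Centre of the bar's upright steel push tab: a plate 8 mm thick along the bar, 30 mm wide across it, from 46 to 80 mm above the counter. The point is 63 mm above the counter, 148 mm from the pivot at the start and 116 mm when home. Push its outer face towards the pivot.
- jar_a: Glass spice jar with steel cap, 42 mm across, 78 mm high, about 0.12 kg, loose; origin at the centre of its underside. Leave alone.
- jar_b: A second, like jar. Leave alone.
- mortar: Wooden mortar 100 mm across, 78 mm high, with its pestle leaning in it to 127 mm high, loose; origin at the centre of its underside. Leave alone.
- whisk: Small flat steel whisk lying on the counter, 210 mm long along its x, 50 mm wide, 12 mm high; origin on the counter, 106 mm from its handle's end. Leave alone.

How it is judged:
By the outcome, as a careful person would: the job done as asked, in the order asked, and still so for the second after the job is handed in, with the robot touching nothing.
It also fails if it takes over 48 s, if anything falls off the work surface, if the arm or the gripper's body presses on something with over 40 N, if the wrist force passes 120 N, or if a joint passes its speed limit or range.

## Robot

A 6-joint arm with a two-finger parallel gripper is mounted at the origin on the work surface. World frame = base frame: x ahead of the robot, y to its left, z up, the work surface at z = 0. Lengths are in m, angles in rad, forces in N, time in s.
With the tool pointing down it reaches from about 0.375 to 0.975 m from the base axis. Payload 3.8 kg.
Tool frame: the origin (TCP) lies at the centre of the arm's flange, where the gripper is bolted on; the fingertips stand 173 mm ahead of it and the grasp point (between the pads) lies 155 mm ahead of it; z points along the fingers, y is the line along which they close (so a half turn about z gives the same grasp; the last joint's range is limited). The gripper opens to 85 mm and grips with 20 to 120 N. Pads are 22 mm wide; open, the fingers measure 114 mm over their backs; the gripper's body (76 mm by 85 mm) begins 54 mm behind the grasp point. The pads swing forward as they close: fully open they stand 13 mm farther back than shut.
Start: joints at [-1.196, 0.264, 1.604, -0, 1.274, -0.037], TCP at [0.27, -0.619, 0.405] pointing down, gripper open.
Joint ranges: [-2.63, 2.63], [-0.94, 2.18], [0.31, 2.57], [-1.31, 4.45], [0, 2.66], [-2.55, 2.55]. Speed limits (rad/s): [2.57, 2.57, 3.14, 3.14, 3.14, 3.14].

## Interface

Orientations are given as a rotation vector (axis times angle).
In Python, from workcell import telemetry, imaging, order gives the robot as it stands. The module is installed in compiled form; this text tells all that it offers.
- The arm moves only by the tool move_arm, never from a script. Its arguments are lists of equal length, an entry for each row: "dr": the turn, a rotation vector about the tool's x, y, z each as a share of 0.08 rad, from -1 to 1, a list of three; "travel": the shift along the tool's x, y, z each as a share of 0.02 m, from -1 to 1, a list of three; "gripper": the finger opening in mm, from 0 to 85.4. A call has 1 to 8 rows; each row shifts and turns the commanded pose from where the row before left it, along the tool's axes as they then stand; what a row does not reach is not made up. A row lasts 1/12 s, in which the tool goes at most 41.7 mm and 7.16 degrees, less where a joint would pass 70% of its speed; a pose out of reach is approached as far as the arm can. A call with a number of a shift or a turn outside -1 to 1 is refused whole. A call with a gripper value outside its range is refused whole. The fingers move at their own pace and stop on an object; "squeeze" is the grip in N (left out, the last holds). Time passes only in rows, so rows that do not move let the fingers close. It gives the time, the measured TCP pose, the force, the opening and the grip force at its end, in the units of the state.
- telemetry.get_state(): the state, without advancing time (a new reading comes with each control period).
- imaging.snapshot(name): name is "scene" or "top"; returns (picture, depth): 400x640x3 uint8, blue, green, red; 400x640 float32, m along the optical axis (not along the pixel's ray), 0 where there is no reading.
- imaging.camera_model(name): a dict with "fx", "fy", "cx", "cy" (pixels), "position" and "attitude" of the camera in the world. Camera axes: x right, y down, z forward; pixel columns grow to the right and rows downward; lengths in m; the calibration is good to about 2 mm. A picture is of the moment at which its call begins. camera_model takes no time and is no camera call.
- order.job_done(): hands the job in; it is judged then, once.
The state is a dict: "t": time; "qpos": joint angles; "qvel": joint speeds; "effort": joint torques, N m; "position": TCP position; "tcp_rot": TCP orientation; "wrist_force": force on the tool from outside, world axes, zero at the start; "moment": the same for the moment, N m; "finger_gap": finger opening in m; "finger_force": force on a finger pad.
Only numpy, scipy, OpenCV 4.12 (cv2) and the standard library are available. Lean on these libraries where they do the work, as an engineer would, in place of code of your own. Each camera call takes 0.05 s, during which the arm holds its last target. There are 200 camera calls.

## Working session

There is one attempt and no reset: what is moved stays moved. The work goes in short steps, Python scripts to look and compute and a tool call to move; the robot and the scene stay as the last step left them, time stands still between calls to the robot, and variables do not carry over. Pictures are saved under pics/ and viewed, at most 10 in all, crops included, and the job is handed in when it is done.

Besides the shell and the picture viewer there is one more tool, called after ">>>" as name(argument=value, ...) on one line, values as JSON. move_arm: Moves the arm, as the interface text tells. Shift numbers are shares of 0.02 m and turn numbers shares of 0.08 rad, none past 1 either way. Its arguments: {"type":"object","properties":{"dr":{"type":"array","items":{"type":"array","items":{"type":"number"}}},"travel":{"type":"array","items":{"type":"array","items":{"type":"number"}}},"gripper":{"type":"array","items":{"type":"number"}},"squeeze":{"type":"number"}},"required":["dr","travel","gripper"]}

```bash
mkdir -p pics; cat > h.py <<'E'
import numpy as np, cv2
from scipy.spatial.transform import Rotation as R
from workcell import telemetry, imaging, order
def cam(n):
    m=imaging.camera_model(n); a=np.array(m["attitude"],float)
    Rm=a if a.shape==(3,3) else (R.from_rotvec(a).as_matrix() if a.size==3 else R.from_quat(a).as_matrix())
    return m,Rm,np.array(m["position"])
def ray(n,u,v,z):
    m,Rm,p=cam(n); d=Rm@np.array([(u-m["cx"])/m["fx"],(v-m["cy"])/m["fy"],1.]); return p+d*(z-p[2])/d[2]
def proj(n,P):
    m,Rm,p=cam(n); c=Rm.T@(np.array(P)-p); return np.array([m["fx"]*c[0]/c[2]+m["cx"],m["fy"]*c[1]/c[2]+m["cy"]])
def cloud(n,dep):
    m,Rm,p=cam(n); v,u=np.mgrid[0:400,0:640]
    c=np.stack([(u-m["cx"])/m["fx"]*dep,(v-m["cy"])/m["fy"]*dep,dep],-1); return c@Rm.T+p
E
python3 - <<'E'
from h import *
print(telemetry.get_state())
for n in("scene","top"):
    print(imaging.camera_model(n)); p,d=imaging.snapshot(n); cv2.imwrite(f"pics/{n}0.png",p); np.save(n+"0.npy",d)
E
```

```text
{'t': 0.0, 'qpos': array([-1.19593685e+00,  2.64761233e-01,  1.60541543e+00,  1.88871252e-05,
        1.27368799e+00, -3.69103417e-02]), 'qvel': array([ 1.51659056e-04, -7.61605857e-04,  1.30724005e-04, -3.88138018e-04,
       -2.69582490e-05, -3.40708006e-04]), 'effort': array([ 5.66376930e-04, -5.15111303e+01, -3.67310107e+01,  1.58532720e-05,
        1.29511720e-02, -8.58174587e-06]), 'position': array([ 0.27002141, -0.61825159,  0.40333376]), 'tcp_rot': array([-3.07305009e+00, -6.41779636e-01,  5.71815743e-04]), 'wrist_force': array([ 0.67382966,  0.3411214 , -0.40943645]), 'moment': array([-0.00726275,  0.01454531, -0.01145085]), 'finger_force': 0.0, 'finger_gap': 0.08514686098699087}
{'fx': 400.2987982190144, 'fy': 400.2987982190144, 'cx': 311.8771296902806, 'cy': 200.2908672037826, 'position': array([ 1.1332432 , -0.3203484 ,  0.69405833]), 'attitude': array([-2.01791932, -1.15053732,  0.56823529])}
{'fx': 424.90987717371155, 'fy': 424.90987717371155, 'cx': 326.2603011822672, 'cy': 197.38678587269806, 'position': array([0.37068545, 0.04526119, 1.14209515]), 'attitude': array([-2.14434231,  2.18806669, -0.07318742])}
```

View pics/top0.png

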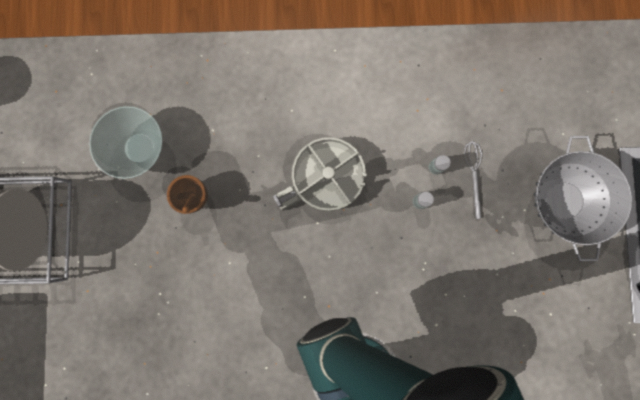

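View pics/scene0.png

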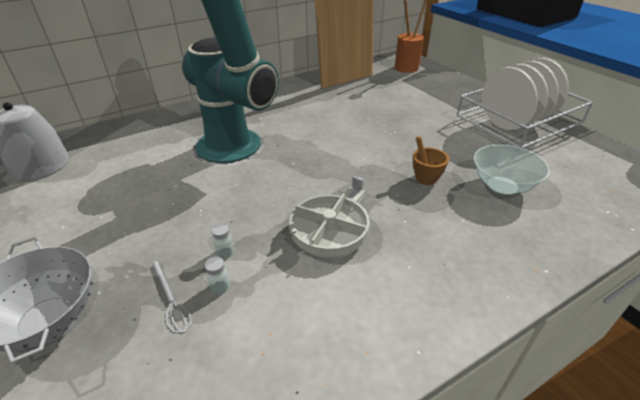

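The carousel hub is at about (328,173) in the top view, with the bar to the lower left at about (285,197). In the scene view the tray is at (330,222) and the tab at (357,184). I'll measure it and enlarge the crops.

```bash
python3 - <<'E'
from h import *
t=cv2.imread("pics/top0.png"); s=cv2.imread("pics/scene0.png")
a=cv2.resize(t[130:220,265:375],None,fx=6,fy=6,interpolation=cv2.INTER_CUBIC)[:, :660]
b=cv2.resize(s[170:265,280:380],None,fx=6,fy=6,interpolation=cv2.INTER_CUBIC)
cv2.imwrite("pics/ct.png",a); cv2.imwrite("pics/cs.png",b)
C=cloud("top",np.load("top0.npy"))
print(ray("top",328,173,.07),ray("scene",330,213,.07), C[173,328])
sub=C[120:225,260:380].reshape(-1,3)
print(np.percentile(C[225:240,300:380,2],50))
for lo,hi in((.045,.075),(.068,.085)):
    k=sub[(sub[:,2]>lo)&(sub[:,2]<hi)]; print(len(k),k.min(0),k.max(0),k.mean(0))
# height map of tray
for n in [1]:
    h=(np.clip(C[130:220,265:375,2],0,.09)/.09*255).astype(np.uint8)
    cv2.imwrite("pics/hm.png",cv2.resize(h,None,fx=6,fy=6,interpolation=cv2.INTER_NEAREST))
E
```

```text
[0.52803519 0.06098392 0.07      ] [0.53175102 0.06405199 0.07      ] [0.527998   0.0609802  0.07025337]
-0.0008000975617853401
876 [ 0.43473886 -0.03679529  0.04501206] [0.62449835 0.19492492 0.07499897] [0.52680133 0.06735926 0.05516679]
123 [0.44646614 0.04560537 0.0680561 ] [0.54379591 0.19836869 0.0817014 ] [0.50625188 0.10394394 0.07245897]
```

View pics/ct.png

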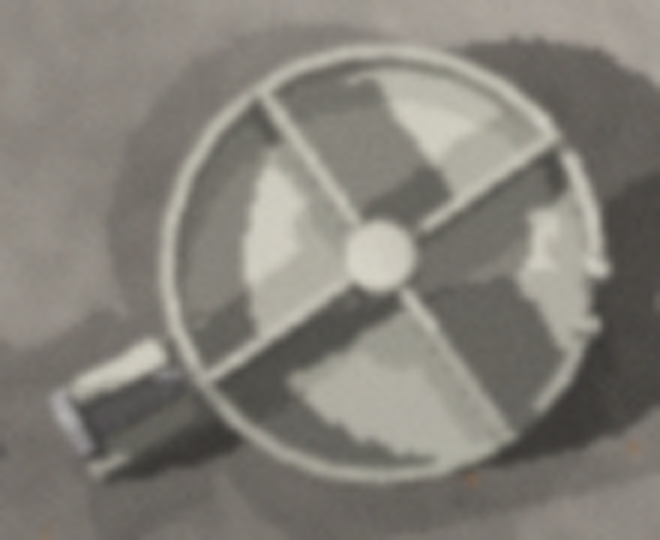

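View pics/cs.png

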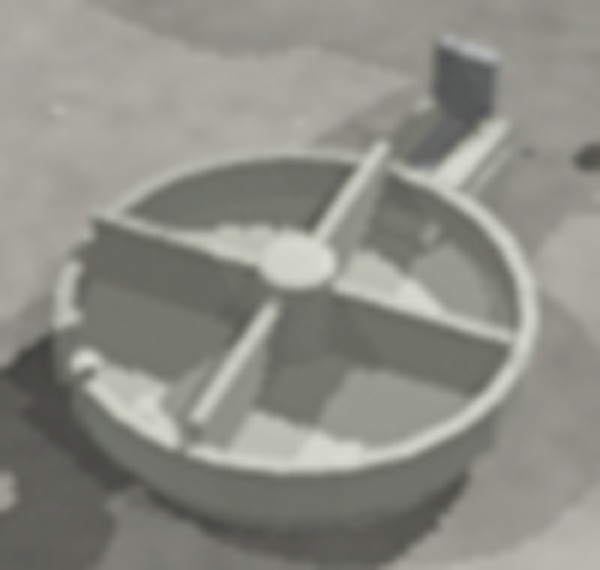

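The crop of the top view shows the slot between jambs at crop (597,266) and (587,325), on the far (-y) side. The tab is at crop (77,425) in the top view and (468,48) in the scene view.

```bash
python3 - <<'E'
from h import *
T=lambda x,y,z: ray("top",265+x/6-.4,130+y/6-.4,z)[:2]
S=lambda x,y,z: ray("scene",280+x/6-.4,170+y/6-.4,z)[:2]
hub=T(380,256,.07); hs=S(298,262,.07); print("hub",hub,hs)
# ellipse of rim, top view
print("tab",T(72,425,.08),S(468,48,.08))
for f,h,pts in((T,hub,[(597,266),(587,325)]),(S,hs,[(85,362),(72,265)])):
    for p in pts:
        v=f(*p,.057)-h; print("jamb",v,np.hypot(*v),np.degrees(np.arctan2(v[1],v[0])))
for f,h,n,ends in((T,hub,"T",[(265,95),(553,138),(508,432),(210,378)]),(S,hs,"S",[(100,220),(382,150),(508,338),(198,418)])):
    for e in ends:
        v=f(*e,.063)-h; print("div",n,np.round(v,3),np.hypot(*v),np.degrees(np.arctan2(v[1],v[0])))
for f,h,p in((T,hub,(72,425)),(S,hs,(468,48))):
    v=f(*p,.08)-h; print("taba",v,np.hypot(*v),np.degrees(np.arctan2(v[1],v[0])))
print(R.from_rotvec(telemetry.get_state()["tcp_rot"]).as_matrix().round(3))
E
```

```text
hub [0.52992295 0.06111676] [0.53166065 0.06206473]
tab [0.45986883 0.19144213] [0.4605964  0.19291195]
jamb [-0.00448075 -0.09272755] 0.09283574983406453 -92.76647702660006
jamb [-0.02983834 -0.08776924] 0.09270256763459744 -108.77615700732777
jamb [-0.00565101 -0.09280256] 0.09297445123161067 -93.48459934369504
jamb [-0.05828162 -0.07064038] 0.09157953402824379 -129.5242265453894
div T [0.072 0.048] 0.08664110279610811 33.78972889175746
div T [ 0.05  -0.075] 0.09033698772460863 -56.10902417276463
div T [-0.075 -0.053] 0.09207421644577508 -145.07989858780346
div T [-0.05   0.074] 0.08880608809077163 124.08984591961753
div S [-0.071 -0.051] 0.08708651425771069 -144.31303049551605
div S [-0.049  0.072] 0.0874118738706669 124.10045132338787
div S [0.073 0.05 ] 0.08782214551964362 34.3160310902531
div S [ 0.048 -0.074] 0.08825503638286751 -56.78283949329252
taba [-0.07005412  0.13032537] 0.1479604073095376 118.25947290011788
taba [-0.07106425  0.13084721] 0.14889969944968864 118.50676488321396
[[ 0.916  0.4   -0.001]
 [ 0.4   -0.916  0.002]
 [ 0.    -0.002 -1.   ]]
```

>>> move_arm(dr=[[0, 0, -1], [0, 0, -0.05], [0, 0, 0], [0, 0, 0], [0, 0, 0], [0, 0, 0], [0, 0, 0], [0, 0, 0]], travel=[[0, 0, 0], [0.5, -0.36, 0], [1, -0.72, 0], [1, -0.72, 0], [1, -0.72, 0], [1, -0.72, 0], [1, -0.72, 0], [1, -0.72, 0]], gripper=[0, 0, 0, 0, 0, 0, 0, 0], squeeze=20)

```text
t: 0.77
position: [0.3405, -0.4724, 0.4042]
tcp_rot: [-3.045, -0.768, -0.0]
wrist_force: [0.7, 0.7, 0.4]
finger_gap: 0.0001
finger_force: 0.0
```

>>> move_arm(dr=[[0, 0, 0], [0, 0, 0], [0, 0, 0], [0, 0, 0], [0, 0, 0], [0, 0, 0], [0, 0, 0], [0, 0, 0]], travel=[[1, -0.72, 0], [1, -0.72, 0], [1, -0.72, 0], [1, -0.72, 0], [1, -0.72, 0], [1, -0.72, 0], [1, -0.72, 0], [1, -0.72, 0]], gripper=[0, 0, 0, 0, 0, 0, 0, 0])

```text
t: 1.43
position: [0.426, -0.2949, 0.4044]
tcp_rot: [-3.046, -0.768, 0.0]
wrist_force: [1.1, -0.4, 0.2]
finger_gap: -0.0
finger_force: 0.0
```

>>> move_arm(dr=[[0, 0, 0], [0, 0, 0], [0, 0, 0], [0, 0, 0], [0, 0, 0], [0, 0, 0], [0, 0, 0], [0, 0, 0]], travel=[[1, -0.72, 0], [1, -0.72, 0], [1, -0.72, 0], [1, -0.72, 0], [1, -0.72, 0], [1, -0.72, 0], [1, -0.72, 0], [1, -0.72, 0]], gripper=[0, 0, 0, 0, 0, 0, 0, 0])

```text
t: 2.1
position: [0.5117, -0.1176, 0.4044]
tcp_rot: [-3.046, -0.768, 0.001]
wrist_force: [-0.0, -0.4, -0.0]
finger_gap: -0.0004
finger_force: 0.0
```

>>> move_arm(dr=[[0, 0, 0], [0, 0, 0], [0, 0, 0], [0, 0, 0], [0, 0, 0], [0, 0, 0], [0, 0, 0], [0, 0, 0]], travel=[[1, -0.72, 0], [1, -0.72, 0], [1, -0.72, 0], [1, -0.72, 0], [1, -0.72, 0], [1, -0.72, 0], [0.3, -0.2, 0], [0, 0, 0]], gripper=[0, 0, 0, 0, 0, 0, 0, 0])

```text
t: 2.77
position: [0.5797, 0.022, 0.4042]
tcp_rot: [-3.044, -0.773, 0.001]
wrist_force: [0.2, -0.6, 0.4]
finger_gap: 0.0002
finger_force: 0.0
```

>>> move_arm(dr=[[0, 0, 0], [0, 0, 0], [0, 0, 0], [0, 0, 0], [0, 0, 0], [0, 0, 0], [0, 0, 0], [0, 0, 0]], travel=[[0.5, -0.45, 0.5], [0.5, -0.45, 1], [0, 0, 1], [0, 0, 1], [0, 0, 1], [0, 0, 1], [0, 0, 1], [0, 0, 0]], gripper=[0, 0, 0, 0, 0, 0, 0, 0])

```text
t: 3.43
position: [0.5858, 0.0447, 0.2691]
tcp_rot: [-3.044, -0.768, 0.015]
wrist_force: [-1.6, 0.6, -0.0]
finger_gap: 0.0
finger_force: 0.0
```

```bash
python3 - <<'E'
from h import *
p,d=imaging.snapshot("scene"); cv2.imwrite("pics/s1.png",cv2.resize(p[110:280,230:430],None,fx=3,fy=3))
print(telemetry.get_state()["position"])
E
```

```text
[0.58670375 0.04474561 0.27134583]
```

View pics/s1.png

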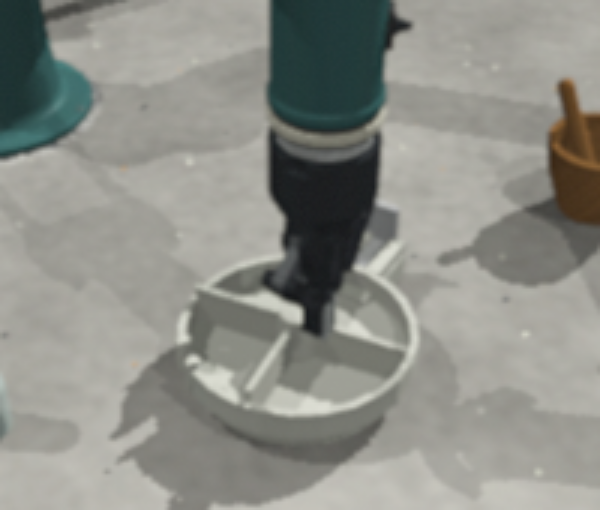

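The picture shows the closed tip above the +x compartment, at crop (315,330), clear of the dividers. I'll go down and start the arc.

>>> move_arm(dr=[[0, 0, 0], [0, 0, 0], [0, 0, 0], [0, 0, 0]], travel=[[0, 0, 1], [0, 0, 1], [0, 0, 0.6], [0, 0, 0]], gripper=[0, 0, 0, 0])

```text
t: 3.82
position: [0.5875, 0.045, 0.2207]
tcp_rot: [-3.045, -0.77, 0.007]
wrist_force: [-0.3, -1.0, 0.0]
finger_gap: 0.0
finger_force: 0.0
```

>>> move_arm(dr=[[0, 0, 0], [0, 0, 0], [0, 0, 0], [0, 0, 0], [0, 0, 0], [0, 0, 0], [0, 0, 0], [0, 0, 0]], travel=[[-0.23, 0.21, 0], [-0.255, 0.185, 0], [-0.275, 0.16, 0], [-0.285, 0.125, 0], [-0.3, 0.1, 0], [-0.305, 0.065, 0], [-0.315, 0.03, 0], [-0.31, 0, 0]], gripper=[0, 0, 0, 0, 0, 0, 0, 0])

```text
t: 4.48
position: [0.5567, 0.0079, 0.223]
tcp_rot: [3.046, 0.77, 0.002]
wrist_force: [1.0, 1.2, 1.2]
finger_gap: -0.0001
finger_force: 0.6
```

>>> move_arm(dr=[[0, 0, 0], [0, 0, 0], [0, 0, 0], [0, 0, 0], [0, 0, 0], [0, 0, 0], [0, 0, 0], [0, 0, 0]], travel=[[-0.315, -0.03, 0.1], [-0.305, -0.065, 0.1], [-0.3, -0.1, 0.1], [-0.285, -0.125, 0], [-0.275, -0.16, 0], [-0.255, -0.185, 0], [-0.23, -0.21, 0], [-0.21, -0.23, 0]], gripper=[0, 0, 0, 0, 0, 0, 0, 0])

```text
t: 5.15
position: [0.5076, 0.0071, 0.2167]
tcp_rot: [3.045, 0.771, -0.0]
wrist_force: [0.9, 1.2, -0.5]
finger_gap: -0.0
finger_force: 0.5
```

>>> move_arm(dr=[[0, 0, 0], [0, 0, 0], [0, 0, 0], [0, 0, 0], [0, 0, 0], [0, 0, 0], [0, 0, 0], [0, 0, 0]], travel=[[-0.185, -0.255, 0], [-0.16, -0.275, 0], [-0.125, -0.285, 0], [-0.1, -0.3, 0], [-0.065, -0.305, 0], [-0.03, -0.315, 0], [0, -0.31, 0], [0, 0, 0]], gripper=[0, 0, 0, 0, 0, 0, 0, 0])

```text
t: 5.82
position: [0.4762, 0.0376, 0.2164]
tcp_rot: [-3.045, -0.772, 0.002]
wrist_force: [-0.1, -0.0, 0.1]
finger_gap: -0.0001
finger_force: 0.0
```

```bash
python3 - <<'E'
from h import *
p,d=imaging.snapshot("scene"); cv2.imwrite("pics/s2.png",cv2.resize(p[165:270,270:390],None,fx=5,fy=5,interpolation=cv2.INTER_CUBIC))
q,e=imaging.snapshot("top"); cv2.imwrite("pics/t2.png",cv2.resize(q[130:220,265:375],None,fx=5,fy=5,interpolation=cv2.INTER_CUBIC))
cv2.imwrite("pics/st2.png",np.vstack([cv2.resize(p[165:270,270:390],(600,330)),cv2.resize(q[130:220,265:375],(600,270))]))
print(telemetry.get_state()["position"])
E
```

```text
[0.4767764  0.03704627 0.21651169]
```

View pics/s2.png

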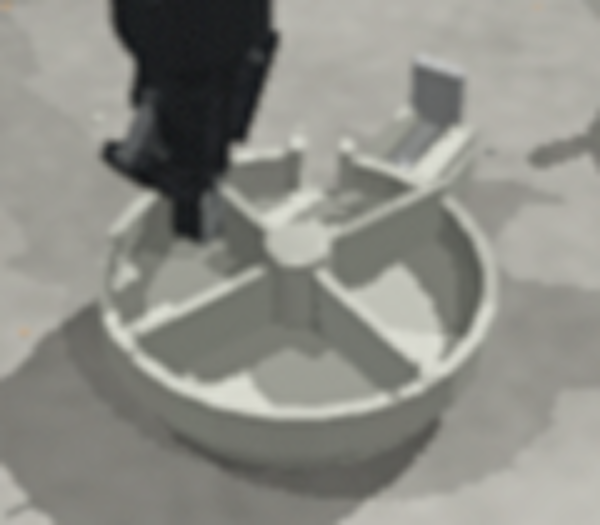

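The slot jambs are now at crop (298,143) and (348,148), and the hub at (298,243). I'll compute the remaining angle.

```bash
cat > m.py <<'E'
from h import *
S=lambda x,y,z: ray("scene",270+x/5-.4,165+y/5-.4,z)[:2]
def meas(hub,tab,jambs,divs):
    h=S(*hub,.07); a=lambda v:np.degrees(np.arctan2(v[1],v[0]))
    b=a(S(*tab,.08)-h); print("hub",h,"bar",b,np.hypot(*(S(*tab,.08)-h)))
    for j in jambs: v=S(*j,.057)-h; print("jamb",a(v)-b,np.hypot(*v))
    for j in divs: v=S(*j,.063)-h; print("div",a(v)-b,np.hypot(*v))
E
python3 - <<'E'
from m import *
meas((298,243),(440,62),[(298,143),(348,148)],[(140,328),(412,372),(437,190)])
E
```

```text
hub [0.531376   0.06205706] bar 118.85539186480737 0.1511423989077583
jamb 29.061798378813123 0.09265062390302237
jamb 13.031290489477172 0.09239183465217543
div -205.183384928289 0.08862953630281442
div -117.99721317495053 0.09322689836079477
div -25.60764433226427 0.08381230916636341
```

>>> move_arm(dr=[[0, 0, 0], [0, 0, 0], [0, 0, 0], [0, 0, 0], [0, 0, 0], [0, 0, 0], [0, 0, 0], [0, 0, 0]], travel=[[0.015, -0.16, 0], [0.015, -0.155, 0], [0.03, -0.15, 0], [0.035, -0.155, 0], [0.05, -0.15, 0], [0.05, -0.15, 0], [0.04, -0.1, 0], [0, 0, 0]], gripper=[0, 0, 0, 0, 0, 0, 0, 0])

```text
t: 6.58
position: [0.4714, 0.0573, 0.2166]
tcp_rot: [-3.045, -0.771, 0.0]
wrist_force: [0.1, -0.3, -1.3]
finger_gap: 0.0
finger_force: 0.0
```

```bash
python3 - <<'E'
from h import *
p,d=imaging.snapshot("scene"); cv2.imwrite("pics/s3.png",cv2.resize(p[165:270,270:390],None,fx=5,fy=5,interpolation=cv2.INTER_CUBIC))
print(telemetry.get_state()["position"])
E
```

```text
[0.47137461 0.0571571  0.2165996 ]
```

View pics/s3.png

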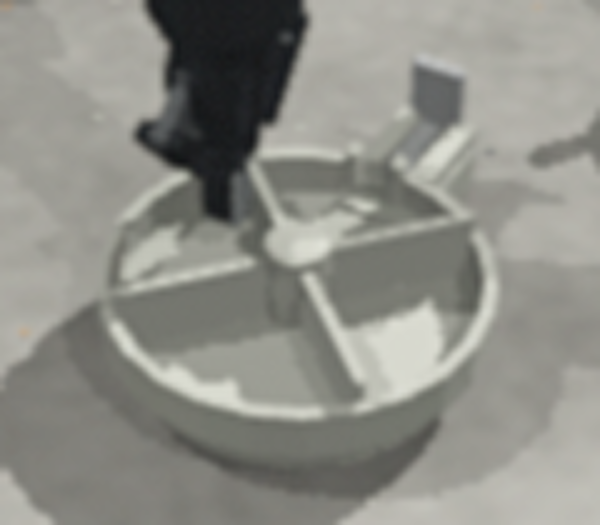

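The jambs are now at about (358,150) and (402,166), and the divider ends at (112,295), (358,390), (470,215) and (251,164).

```bash
python3 - <<'E'
from m import *
meas((298,243),(440,62),[(358,150),(402,166)],[(112,295),(358,390),(470,215),(251,164)])
# expected jamb/slot edges in crop for aligned, bar at 118.5
P=np.array([.531,.0618])
for off in (-3,0,3):
  for s in(6.9,-6.9):
    a=np.radians(118.5+off+s); q=proj("scene",[*(P+.0925*np.array([np.cos(a),np.sin(a)])),.057]); print(off,s,((q-[270,165]+.4)*5).round(1))
E
```

```text
hub [0.531376   0.06205706] bar 118.85539186480737 0.1511423989077583
jamb 9.742246076508664 0.09241746560291753
jamb -6.091269743725704 0.09110046333098774
div -221.893536411398 0.09134626622998994
div -134.47807194666746 0.0936166346485059
div -41.34819924730952 0.0884536095718935
div 48.2255847482178 0.07181698881335837
-3 6.9 [375.6 154.5]
-3 -6.9 [413.6 169.5]
0 6.9 [366.8 152. ]
0 -6.9 [405.8 165.7]
3 6.9 [357.8 149.8]
3 -6.9 [397.7 162.2]
```

>>> move_arm(dr=[[0, 0, 0], [0, 0, 0], [0, 0, 0]], travel=[[0.025, -0.055, 0], [0.025, -0.05, 0], [0, 0, 0]], gripper=[0, 0, 0])

```text
t: 6.88
position: [0.4714, 0.0592, 0.2167]
tcp_rot: [-3.046, -0.771, 0.0]
wrist_force: [1.5, -0.4, 0.2]
finger_gap: -0.0002
finger_force: 0.1
```

>>> move_arm(dr=[[0, 0, 0], [0, 0, 0], [0, 0, 0], [0, 0, 0], [0, 0, 0], [0, 0, 0], [0, 0, 0], [0, 0, 0]], travel=[[-0.05, 0.2, 0], [0, 0, -0.5], [0, 0, -1], [0, 0, -1], [0, 0, -1], [0, 0, -0.5], [0, 0, 0], [0, 0, 0]], gripper=[0, 0, 0, 0, 0, 0, 0, 0])

```text
t: 7.55
position: [0.4726, 0.0551, 0.2973]
tcp_rot: [3.045, 0.77, 0.003]
wrist_force: [-0.3, -0.4, -0.3]
finger_gap: -0.0001
finger_force: 0.0
```

```bash
python3 - <<'E'
from h import *
p,d=imaging.snapshot("scene"); cv2.imwrite("pics/s4.png",cv2.resize(p[165:270,270:390],None,fx=5,fy=5,interpolation=cv2.INTER_CUBIC))
s=telemetry.get_state(); print(s["position"],s["qpos"])
print(ray("top",187,193,.078))
E
```

```text
[0.47208246 0.05506449 0.29621408] [ 6.36928382e-02 -1.88564944e-02  2.13148990e+00  3.27553749e-05
  1.02949307e+00  1.13875117e+00]
[0.48372093 0.41926148 0.078     ]
```

View pics/s4.png

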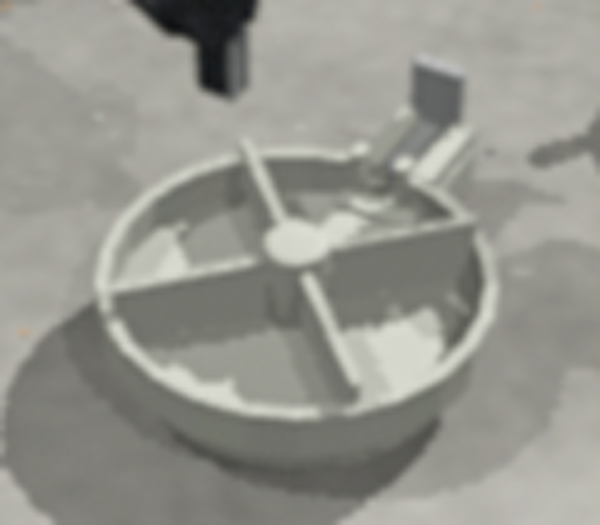

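With the tool lifted, the jambs are at (361,150) and (404,163), and the divider ends at (245,143), (110,290), (352,388) and (472,219). I'll compute the angle again.

```bash
python3 - <<'E'
from m import *
meas((298,243),(440,62),[(361,150),(404,163)],[(110,290),(352,388),(472,219),(245,143)])
E
```

```text
hub [0.531376   0.06205706] bar 118.85539186480737 0.1511423989077583
jamb 8.85725433200868 0.09294890841821465
jamb -5.7895832055233 0.09371689043921651
div -224.1618464509619 0.09142305916658307
div -135.8308104295227 0.09176181108042042
div -43.33657037696506 0.08823441951326297
div 46.69675745893413 0.08896399000021474
```

>>> move_arm(dr=[[0, 0, 0], [0, 0, 0], [0, 0, 0], [0, 0, 0], [0, 0, 0], [0, 0, 0], [0, 0, 0], [0, 0, 0]], travel=[[0.35, -1, 0], [0.35, -1, 0], [0.35, -1, 0], [0.35, -1, 0], [0.35, -1, 0], [0.35, -1, 0], [0.35, -1, 0], [0.3, -1, 0]], gripper=[0, 0, 0, 0, 0, 0, 0, 0])

```text
t: 8.27
position: [0.4437, 0.2227, 0.2947]
tcp_rot: [3.045, 0.771, -0.005]
wrist_force: [1.0, -0.6, -0.0]
finger_gap: -0.0002
finger_force: 0.0
```

>>> move_arm(dr=[[0, 0, 0], [0, 0, 0], [0, 0, 0]], travel=[[0, 0, 0], [0, 0, 0], [0, 0, 0]], gripper=[0, 0, 0])

```text
t: 8.52
position: [0.4442, 0.2215, 0.2954]
tcp_rot: [3.044, 0.772, -0.004]
wrist_force: [0.6, 0.0, -0.2]
finger_gap: 0.0
finger_force: 0.0
```

>>> move_arm(dr=[[0, 0, 0], [0, 0, 0], [0, 0, 0], [0, 0, 0], [0, 0, 0]], travel=[[0, 0, 1], [0, 0, 1], [0, 0, 1], [0, 0, 0.25], [0, 0, 0]], gripper=[0, 0, 0, 0, 0])

```text
t: 8.93
position: [0.4436, 0.2206, 0.2295]
tcp_rot: [3.045, 0.769, -0.008]
wrist_force: [0.3, -1.3, 0.2]
finger_gap: -0.0
finger_force: 0.0
```

>>> move_arm(dr=[[0, 0, 0], [0, 0, 0], [0, 0, 0], [0, 0, 0], [0, 0, 0], [0, 0, 0], [0, 0, 0], [0, 0, 0]], travel=[[0, 0.15, 0], [0, 0.15, 0], [0, 0.15, 0], [0, 0.15, 0], [0, 0.1, 0], [0, 0.1, 0], [0, 0.1, 0], [0, 0.1, 0]], gripper=[0, 0, 0, 0, 0, 0, 0, 0])

```text
t: 9.6
position: [0.4544, 0.2045, 0.232]
tcp_rot: [-3.045, -0.77, -0.001]
wrist_force: [-0.5, 1.9, 1.7]
finger_gap: 0.0003
finger_force: 0.8
```

>>> move_arm(dr=[[0, 0, 0], [0, 0, 0], [0, 0, 0], [0, 0, 0]], travel=[[0, 0.1, 0], [0, 0.1, 0], [0, 0.1, 0], [0, 0.1, 0]], gripper=[0, 0, 0, 0])

```text
t: 9.93
position: [0.4581, 0.1974, 0.2318]
tcp_rot: [-3.045, -0.771, -0.0]
wrist_force: [-0.7, 1.5, 2.0]
finger_gap: -0.0003
finger_force: 0.9
```

>>> move_arm(dr=[[0, 0, 0], [0, 0, 0], [0, 0, 0], [0, 0, 0]], travel=[[0, 0.1, 0], [0, 0.1, 0], [0, 0.1, 0], [0, 0.1, 0]], gripper=[0, 0, 0, 0])

```text
t: 10.27
position: [0.462, 0.1902, 0.2317]
tcp_rot: [-3.046, -0.771, -0.0]
wrist_force: [-0.4, 1.8, 1.5]
finger_gap: -0.0
finger_force: 0.9
```

>>> move_arm(dr=[[0, 0, 0], [0, 0, 0], [0, 0, 0], [0, 0, 0]], travel=[[0, 0.1, 0], [0, 0.1, 0], [0, 0.1, 0], [0, 0.1, 0]], gripper=[0, 0, 0, 0])

```text
t: 10.6
position: [0.4657, 0.1832, 0.2317]
tcp_rot: [3.046, 0.771, -0.0]
wrist_force: [-0.5, 2.1, 1.2]
finger_gap: -0.0002
finger_force: 0.9
```

>>> move_arm(dr=[[0, 0, 0], [0, 0, 0]], travel=[[0, 0.07, 0], [0, 0, 0]], gripper=[0, 0])

```text
t: 10.77
position: [0.4664, 0.1818, 0.2316]
tcp_rot: [3.045, 0.771, -0.0]
wrist_force: [0.8, 0.5, 0.2]
finger_gap: 0.0
finger_force: 0.2
```

>>> move_arm(dr=[[0, 0, 0], [0, 0, 0]], travel=[[0, 0.05, 0], [0, 0, 0]], gripper=[0, 0])

```text
t: 10.93
position: [0.4667, 0.1811, 0.2316]
tcp_rot: [3.045, 0.771, -0.001]
wrist_force: [0.8, 0.7, 0.9]
finger_gap: -0.0
finger_force: 0.4
```

>>> move_arm(dr=[[0, 0, 0], [0, 0, 0]], travel=[[0, 0.05, 0], [0, 0, 0]], gripper=[0, 0])

```text
t: 11.1
position: [0.4672, 0.1803, 0.2315]
tcp_rot: [3.046, 0.771, -0.001]
wrist_force: [-0.5, 1.0, 0.3]
finger_gap: 0.0002
finger_force: 0.6
```

>>> move_arm(dr=[[0, 0, 0], [0, 0, 0]], travel=[[0, 0.05, 0], [0, 0.05, 0]], gripper=[0, 0])

```text
t: 11.27
position: [0.4681, 0.1786, 0.2316]
tcp_rot: [-3.045, -0.771, 0.001]
wrist_force: [-0.7, 0.9, 0.1]
finger_gap: 0.0002
finger_force: 1.0
```

>>> move_arm(dr=[[0, 0, 0], [0, 0, 0]], travel=[[0, 0.05, 0], [0, 0, 0]], gripper=[0, 0])

```text
t: 11.43
position: [0.4683, 0.1782, 0.2316]
tcp_rot: [-3.044, -0.769, 0.001]
wrist_force: [-1.9, 5.6, 1.1]
finger_gap: 0.0004
finger_force: 3.1
```

```bash
python3 - <<'E'
from h import *
p,d=imaging.snapshot("scene"); cv2.imwrite("pics/s5.png",cv2.resize(p[165:270,270:390],None,fx=5,fy=5,interpolation=cv2.INTER_CUBIC))
P=np.array([.531,.0618]); b=np.radians(118.5)
for r in (.116,.120,.124): print(r,((proj("scene",[*(P+r*np.array([np.cos(b),np.sin(b)])),.08])-[270,165]+.4)*5).round(1))
print(((proj("scene",[*P,.07])-[270,165]+.4)*5).round(1))
E
```

```text
0.116 [409.9  97.7]
0.12 [413.5  93.6]
0.124 [417.1  89.5]
[297.1 242.7]
```

View pics/s5.png

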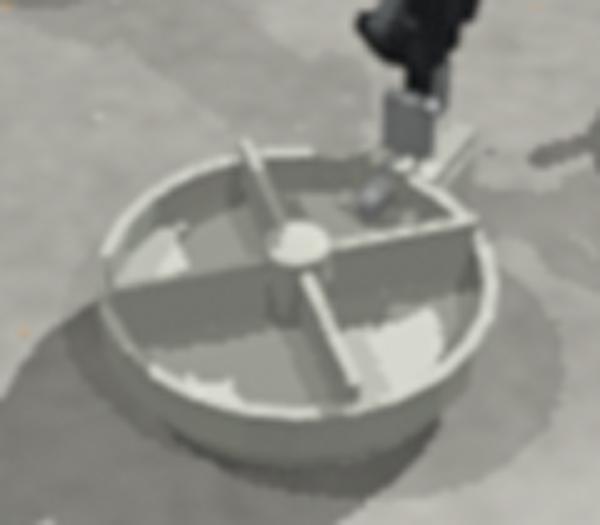

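The tab is home at (410,97), the bar nose shows inside the rim at (370,205), and the hub hasn't moved. Force rose to 6 N at the stop, so I'll back off.

>>> move_arm(dr=[[0, 0, 0], [0, 0, 0], [0, 0, 0], [0, 0, 0], [0, 0, 0], [0, 0, 0], [0, 0, 0], [0, 0, 0]], travel=[[0, -0.3, 0], [0, -1, 0], [0, -0.6, -0.3], [0, 0, -1], [0, 0, -1], [0, 0, -1], [0, 0, -1], [0, 0, 0]], gripper=[0, 0, 0, 0, 0, 0, 0, 0])

```text
t: 12.15
position: [0.4522, 0.2121, 0.3226]
tcp_rot: [-3.045, -0.772, -0.013]
wrist_force: [0.7, 0.9, 1.0]
finger_gap: 0.0002
finger_force: 0.0
```

```bash
python3 - <<'E'
from h import *
p,d=imaging.snapshot("scene"); C=cloud("scene",d)
k=C[150:210,330:375].reshape(-1,3); P=np.array([.531,.0618]); b=np.radians(118.5); u=np.array([np.cos(b),np.sin(b)])
k=k[(k[:,2]>.066)&(k[:,2]<.082)]; r=(k[:,:2]-P)@u; l=(k[:,:2]-P)@[-u[1],u[0]]
s=(abs(l)<.014)&(r>.1)&(r<.17); print(s.sum(),np.percentile(r[s],[5,50,95]))
print(telemetry.get_state()["position"],telemetry.get_state()["wrist_force"])
E
```

```text
60 [0.1104095  0.11260187 0.11822716]
[0.45160908 0.21181497 0.32063711] [ 0.33875597  0.37426335 -0.41325847]
```

The tab's inner face is at 0.112 m, which is the home position, so the bar is fully in.

```bash
python3 -c "
from workcell import order; print(order.job_done())"
```

```text
the job is handed in; nothing more can be done
None
```

I turned the tray until its slot lined up with the bar and pushed the bar fully home, so the tray is locked. The carousel didn't visibly shift, the arm kept clear of everything else, and I handed the job in at about 12 s.

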